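# Pack a pump head into its storage bin

## Robot

A 6-joint arm with a two-finger parallel gripper is mounted at the origin on the work surface; the furniture and walls round the work are solid. World frame = base frame: x ahead of the robot, y to its left, z up, the work surface at z = 0. Lengths are in m, angles in rad, forces in N, time in s.
With the tool pointing down it reaches from about 0.325 to 0.85 m from the base axis. Payload 4.4 kg.
Tool frame: the origin (TCP) lies midway between the tips of the shut fingers; the grasp point (between the pads) lies 19 mm behind it; z points along the fingers, y is the line along which they close (so a half turn about z gives the same grasp; the last joint's range is limited). The gripper opens to 94 mm and grips with 3 to 60 N. Pads are 16 mm wide; open, the fingers measure 119 mm over their backs; the gripper's body (75 mm by 177 mm) begins 78 mm behind the grasp point.
Start: joints at [1.093, 0.207, 1.542, -0, 1.393, -0.15], TCP at [0.185, 0.544, 0.205] pointing down, gripper open.
Joint ranges: [-2.73, 2.73], [-0.86, 2.22], [0.23, 2.46], [-1.11, 4.25], [0.08, 2.63], [-2.82, 2.82]. Speed limits (rad/s): [2.79, 2.79, 3.14, 3.14, 3.14, 3.14].

## Interface

Orientations are given as a unit quaternion [w, x, y, z].
In Python, from station import bot gives the robot as it stands. The module is installed in compiled form; this text tells all that it offers. Calls block until the motion is done:
- bot.reach(position, orientation): joint-space move of the TCP to a pose.
- bot.movel(position, ori=None, feed=0.15): straight line of the TCP; ori=None keeps the orientation; feed is the mean speed in m/s.
- bot.set_joints(angles): joint-space move.
- bot.grip(opening, squeeze=None): finger opening in m; squeeze is the grip in N (None keeps the last); returns when the fingers have stopped.
- bot.hold(seconds).
- bot.solve_ik(position, orientation): joint angles nearest the present ones, or None.
- bot.read_state(): the state.
- bot.grab_frame(name): name is "scene" or "top" or "wrist"; returns the picture (384x512x3 uint8, red, green, blue); there is no depth.
- bot.camera_params(name): a dict with "vfov" (degrees; the focal length in pixels is half the picture's height over the tangent of half this angle, whatever the lens; pixels are square), "cx", "cy" (the principal point, pixels), "position" and "attitude" of the camera in the world. Camera axes: x right, y up, looking along -z (the intrinsics and any distortion apply to the point x, -y, -z); pixel columns grow to the right and rows downward; lengths in m; the calibration is good to about 2 mm. A picture is of the moment at which its call begins: read the wrist's pose just before it. camera_params takes no time and is no camera call; for the wrist camera it gives the pose at the moment of the call.
A pose or a line that the arm cannot do raises bot.Unreachable and nothing moves.
- bot.hand_in(): hands the job in; it is judged then, once.
The state is a dict: "time": time; "qpos": joint angles; "qvel": joint speeds; "tau": joint torques, N m; "ee_pos": TCP position; "tcp_rot": TCP orientation; "ft_force": force on the tool from outside, world axes, zero at the start; "ft_torque": the same for the moment, N m; "gripper_width": finger opening in m; "gripper_force": force on a finger pad.
Only numpy, scipy, OpenCV 4.12 (cv2) and the standard library are available. Lean on these libraries where they do the work, as an engineer would, in place of code of your own. Each camera call takes 0.05 s, during which the arm holds its last target. There are 200 camera calls.

## Task

Pack the pump head into its foam-lined bin, heaviest part lowest, so that nothing can rattle: first stand the pump casing in the round pocket of the foam, bowl upwards; then stand the impeller in the casing's bowl, shaft up; then lay the rubber sealing ring that fits the casing's rim flat and central on that rim; and last set the cover on the ring, spigot down, with the shaft inside its bore. Let go of each part before fetching the next, and leave the smaller rubber ring, which belongs to another pump, where it lies.

Things in the scene. Friction and masses are not known exactly. Their poses are not given: they have to be found in the camera images.
- bin: Fixed low grey open bin, 112 x 160 mm outside (x, y), 45 mm high, walls and floor 4 mm; a blank paper label on its -x side. Black foam fills it up to 19 mm above the table, with a round pocket 58 mm across in the middle, through to the bin's floor. Origin: centre of the underside, z up.
- carton_sheet: Fixed flat sheet of brown cardboard, 235 x 287 mm (x, y), 2.5 mm thick, on which the loose parts lie at the start. Origin: centre of the underside.
- pocket (a point): Centre of the pocket's bottom: the bin's inner floor, 4 mm above the bin's underside, on the pocket's axis.
- casing: Pump casing, grey casting, 0.65 kg, 48 mm high, upright. Foot 50 mm across (z 0-17), barrel 58 mm, flange 64 mm at the top (z 38-48): grip its edge. Round bowl in the top, 46 mm across, bottom at z 20. A stub outlet 15 mm thick points along +x to 42 mm from the axis (z 19-34). Origin: centre of the underside, z up.
- impeller: Impeller, 0.16 kg, standing upright: brass vaned disc 36 mm across (z 0-13), hub 21 mm across up to z 17, plain steel shaft 14 mm thick up to z 56: grip the shaft's upper part. Origin: centre of the underside, z up along the shaft.
- seal_ring: The larger of two loose flat black rubber rings: 62 mm outside, 50 mm inside, 6 mm thick, about as wide as the casing's flange. Firm, hardly bends; may be gripped across its outside. Origin: centre of the underside, z along its axis.
- small_ring: The smaller black rubber ring: 44 mm outside, 32 mm inside, 6 mm thick. Not part of this pump; it stays where it lies. Origin: centre of the underside.
- cover: Pump cover, aluminium, 0.22 kg, 34 mm high, spigot down: spigot 36 mm across (z 0-8), round plate 64 mm (z 8-16) with four dark bolt heads, boss 38 mm (z 16-34) to grip, bore 26 mm right through. Seated, the plate lies on the ring, the spigot hangs in the bowl, and its origin is 46 mm above the casing's. Origin: centre of the spigot's underside, z up.

How it is judged:
By the outcome, as a careful person would: the job done as asked, in the order asked, and still so for the second after the job is handed in, with the robot touching nothing.
It also fails if it takes over 122 s, if anything falls off the work surface, if the arm or the gripper's body presses on something with over 40 N, if the wrist force passes 120 N, or if a joint passes its speed limit or range.

## Working session

There is one attempt and no reset: what is moved stays moved. The work goes in short steps, each a Python script; the robot and the scene stay as the last script left them, time stands still between calls to the robot, and variables do not carry over. Pictures are saved under pics/ and viewed, at most 15 in all, crops included, and the job is handed in when it is done.

```bash
mkdir -p pics; python3 - <<'E'
from station import bot
import cv2
for n in ("scene","top","wrist"):
    print(n,bot.camera_params(n)); cv2.imwrite(f"pics/{n}0.png",bot.grab_frame(n)[:,:,::-1])
print(bot.read_state())
E
```

```text
scene {'vfov': 42.85950366316353, 'cx': 250.81511423146966, 'cy': 196.1933333810609, 'position': array([-0.16592092, -0.57301143,  0.73173556]), 'attitude': array([ 0.78898513,  0.36802828, -0.2024011 , -0.4484322 ])}
top {'vfov': 48.92470800084137, 'cx': 255.49965368299559, 'cy': 201.7282307519869, 'position': array([ 0.45450447, -0.16595848,  0.93775149]), 'attitude': array([ 0.70754452,  0.01123713, -0.03020551, -0.7059335 ])}
wrist {'vfov': 69.16049275664574, 'cx': 252.71629314420863, 'cy': 190.05068526018945, 'position': array([0.11707155, 0.56648446, 0.38334794]), 'attitude': array([ 0.8069111 , -0.10115934, -0.07230119,  0.57743727])}
{'time': 0.15, 'qpos': array([ 1.09248966e+00,  2.07287360e-01,  1.54260699e+00,  2.89327424e-05,
        1.39350732e+00, -1.50494100e-01]), 'qvel': array([ 0.00024357, -0.00291575, -0.00274922,  0.00053105,  0.00024488,
       -0.00038864]), 'tau': array([-1.43933485e-04, -3.71313071e+01, -2.81810331e+01,  6.97749015e-02,
        3.28104012e-02, -1.19597780e-04]), 'ee_pos': array([0.18484188, 0.54382056, 0.20453064]), 'tcp_rot': array([-2.93255222e-04,  1.63175833e-01,  9.86596589e-01, -8.55768127e-04]), 'ft_force': array([ 0.6005726 , -0.0213739 , -0.21004359]), 'ft_torque': array([-0.02125351, -0.03417952, -0.02836544]), 'gripper_force': 0.0, 'gripper_width': 0.09392611955840513}
```

View pics/scene0.png

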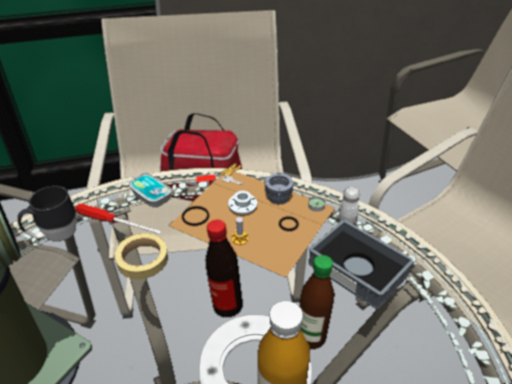

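View pics/top0.png

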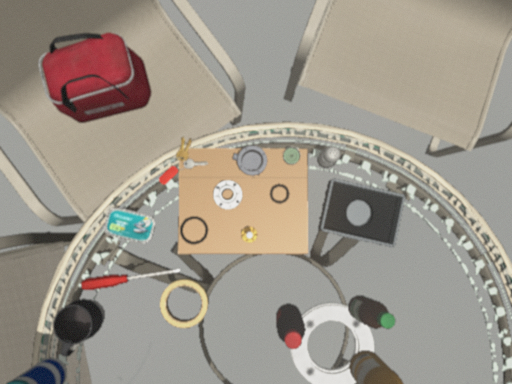

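The scene view shows the casing at (279,187), the cover at (243,203) and the impeller at (240,230). The large ring is at (195,215), the small ring at (289,223) and the bin at about (360,260), with bottles on the robot's side. In the top view they are at casing (252,160), cover (228,194), impeller (249,235), ring (194,230), small ring (280,193) and pocket (358,212). Next I'll take closer wrist views.

```bash
cat > h.py <<'E'
from station import bot
import numpy as np, cv2
from scipy.spatial.transform import Rotation as R
def q(th):  # tool down, closing direction at angle th (deg) in world
    p=np.radians((th+90)/2); return [0,np.cos(p),np.sin(p),0]
def ray(c,uv):
    f=192/np.tan(np.radians(c["vfov"])/2); w,x,y,z=c["attitude"]
    d=np.array([(uv[0]-c["cx"])/f,-(uv[1]-c["cy"])/f,-1])
    return np.array(c["position"]),R.from_quat([x,y,z,w]).apply(d)
def onplane(c,uv,z):
    p,d=ray(c,uv); return p+d*(z-p[2])/d[2]
def pix(c,X):
    f=192/np.tan(np.radians(c["vfov"])/2); w,x,y,z=c["attitude"]
    v=R.from_quat([x,y,z,w]).inv().apply(np.array(X)-c["position"])
    return np.array([c["cx"]+f*v[0]/-v[2],c["cy"]-f*v[1]/-v[2]])
def cross(c1,u1,c2,u2):
    p,d=ray(c1,u1);P,D=ray(c2,u2);d=d/np.linalg.norm(d);D=D/np.linalg.norm(D)
    s=np.linalg.lstsq(np.c_[d,-D],P-p,rcond=None)[0]
    a,b=p+s[0]*d,P+s[1]*D
    return (a+b)/2,np.linalg.norm(a-b)
def shot(n,name):
    c=bot.camera_params(n); im=bot.grab_frame(n)[:,:,::-1].copy()
    cv2.imwrite(f"pics/{name}.png",im); np.save(f"pics/{name}.npy",c,allow_pickle=True); return c,im
def load(name): return np.load(f"pics/{name}.npy",allow_pickle=True).item(),cv2.imread(f"pics/{name}.png")
E
python3 - <<'E'
from h import *
c=bot.camera_params("top")
for n,p,z in (("casing",(252,160),.05),("cover",(228,194),.035),("imp",(249,235),.03),("ring",(194,230),.005),("small",(280,193),.005),("pocket",(358,212),.004),
  ("s1",(180,149),.0025),("s2",(307,149),.0025),("s3",(307,253),.0025),("s4",(180,253),.0025)): print(n,onplane(c,p,z).round(4))
bot.reach([0.46,-0.12,0.25],q(90)); shot("wrist","w1")
bot.reach([0.46,-0.22,0.25],q(90)); shot("wrist","w2")
bot.reach([0.42,-0.36,0.25],q(90)); shot("wrist","w3")
s=bot.read_state();print(s["time"],s["qpos"].round(3),s["ee_pos"])
for n in("w1","w2","w3"):pass
a=cv2.imread("pics/w1.png");b=cv2.imread("pics/w3.png")
cv2.imwrite("pics/w1big.png",cv2.resize(a,(800,600),interpolation=2));cv2.imwrite("pics/w3big.png",cv2.resize(b,(800,600),interpolation=2))
E
```

```text
casing [ 0.5952 -0.1822  0.05  ]
cover [ 0.5239 -0.1312  0.035 ]
imp [ 0.4363 -0.1764  0.03  ]
ring [ 0.4466 -0.0559  0.005 ]
small [ 0.5289 -0.2454  0.005 ]
pocket [ 0.4871 -0.4195  0.004 ]
s1 [ 0.6265 -0.0227  0.0025]
s2 [ 0.6283 -0.3065  0.0025]
s3 [ 0.3962 -0.3052  0.0025]
s4 [ 0.3962 -0.0255  0.0025]
3.9667 [-8.620e-01  1.270e-01  1.541e+00  1.000e-03  1.474e+00 -2.435e+00] [ 0.42070346 -0.35799797  0.24993007]
```

View pics/w1big.png

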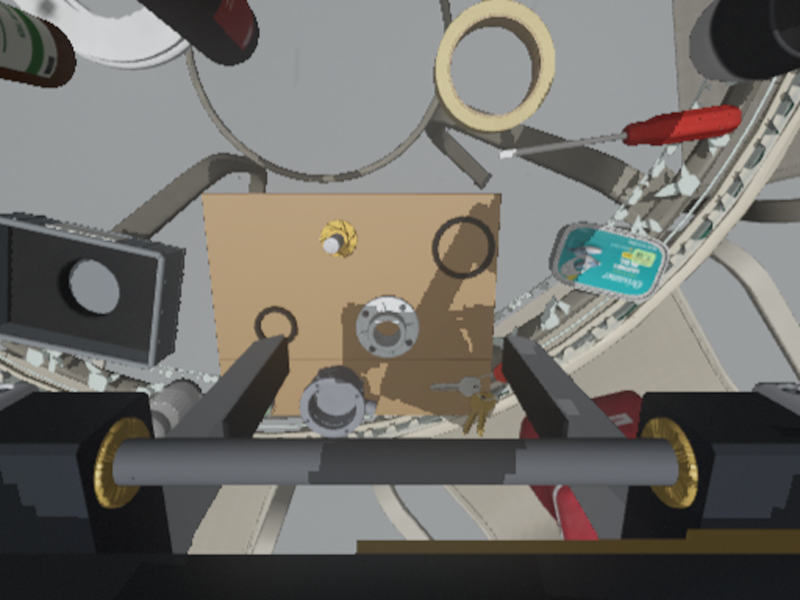

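View pics/w3big.png

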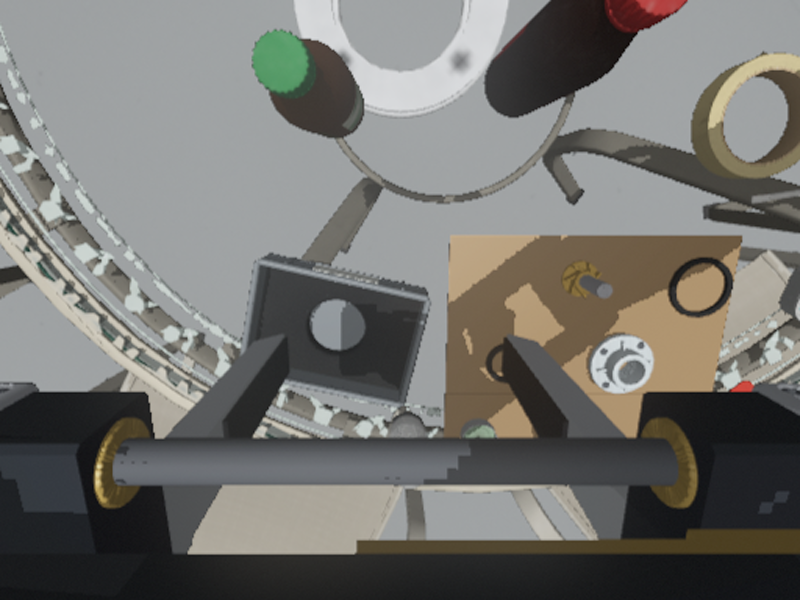

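Wrist view w1, in the enlarged pixels: casing flange at (332,402) with its stub to the lower right, cover (387,327), impeller (338,237), seal ring (463,247), small ring (276,323), pocket (95,287). In w3 the pocket is at (337,325), the bin is turned about -10° and the green-capped bottle is at (283,62). I'll take close-up pairs of each part.

```bash
python3 - <<'E'
from h import *
c,_=load("w3");t=bot.camera_params("top")
print("greencap",cross(c,(283*.64,62*.64),t,(388,321)),"redcap",cross(c,(645*.64,8*.64),t,(293,340)))
S={"bin":(.487,-.42,.02,80),"cas":(.595,-.182,.05,-15),"cov":(.524,-.131,.035,0),"imp":(.436,-.176,.05,0),"ring":(.447,-.056,.008,0)}
crops=[]
for k,(x,y,z,th) in S.items():
    for j,o in enumerate((-.025,.03)):
        a=np.radians(th); d=np.array([np.cos(a),np.sin(a)])*o+np.array([np.cos(a+np.pi/2),np.sin(a+np.pi/2)])*.03
        bot.reach([x+d[0],y+d[1],.15],q(th)); bot.hold(.15)
        c,im=shot("wrist",k+str(j)); u=pix(c,(x,y,z)).round().astype(int); u=np.clip(u,[60,60],[452,324])
        o_=u-60; cr=cv2.resize(im[o_[1]:o_[1]+120,o_[0]:o_[0]+120],(240,240),interpolation=cv2.INTER_CUBIC) if 0 else im[o_[1]:o_[1]+120,o_[0]:o_[0]+120]
        print(k,j,"crop origin",o_); crops.append(cr)
M=np.vstack([np.hstack(crops[0::2]),np.hstack(crops[1::2])])
cv2.imwrite("pics/m1.png",cv2.resize(M,(800,320),interpolation=cv2.INTER_CUBIC))
print(bot.read_state()["time"])
E
```

```text
greencap (array([ 0.29965934, -0.40401499,  0.23552625]), np.float64(0.001698989097813954)) redcap (array([ 0.26773041, -0.24852867,  0.21203323]), np.float64(0.010000594249249324))
bin 0 crop origin [214 147]
bin 1 crop origin [168 148]
cas 0 crop origin [216 157]
cas 1 crop origin [166 158]
cov 0 crop origin [213 152]
cov 1 crop origin [167 153]
imp 0 crop origin [215 157]
imp 1 crop origin [165 158]
ring 0 crop origin [213 145]
ring 1 crop origin [169 146]
11.9083
```

View pics/m1.png

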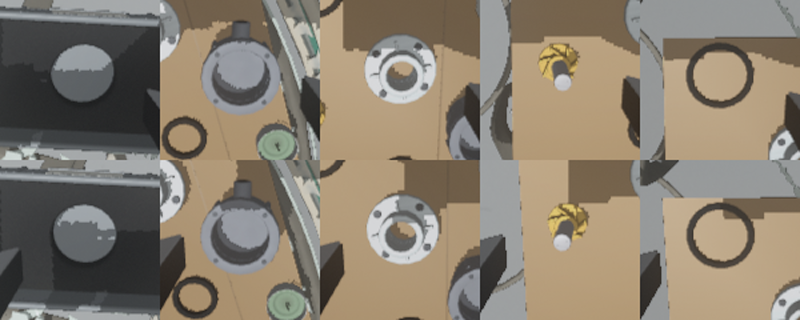

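The montage shows clean close-ups of the pocket, casing (its stub towards the camera side), cover, impeller and ring. I'll fit their contours and triangulate.

```bash
cat >> h.py <<'E'
def blob(im,mask,ctr,rad,op=0,hull=True):
    m=(mask*255).astype(np.uint8); k=np.zeros_like(m); cv2.circle(k,tuple(int(v) for v in ctr),rad,255,-1); m&=k
    if op: m=cv2.morphologyEx(m,cv2.MORPH_OPEN,cv2.getStructuringElement(cv2.MORPH_ELLIPSE,(op,op)))
    cs=cv2.findContours(m,cv2.RETR_EXTERNAL,cv2.CHAIN_APPROX_NONE)[0]
    b=max(cs,key=cv2.contourArea); return cv2.fitEllipse(cv2.convexHull(b) if hull else b),b
E
cat > fit.py <<'E'
from h import *
def masks(im):
    hsv=cv2.cvtColor(im,cv2.COLOR_BGR2HSV); return hsv[...,1].astype(int),hsv[...,2].astype(int)
def meas(k,im,ctr):
    S,V=masks(im)
    if k=="bin": return blob(im,V>75,ctr,36,5)
    if k=="cas": return blob(im,S<75,ctr,58,21)
    if k=="cov": return blob(im,S<60,ctr,45,11)
    if k=="imp": return blob(im,(S<40)&(V>130),ctr,16,3)
    if k=="ring": return blob(im,(V<75),ctr,45,0)
E
python3 - <<'E'
from fit import *
U={"bin":[(214+62,147+54),(168+63,148+55)],"cas":[(216+60,157+57),(166+60,158+57)],"cov":[(213+60,152+52),(167+62,153+52)],"imp":[(215+61,157+62),(165+61,158+61)],"ring":[(213+60,145+56),(169+60,146+56)]}
out=[]
for k,u in U.items():
    e=[];cc=[]
    for j in (0,1):
        c,im=load(k+str(j)); E,b=meas(k,im,u[j]); e.append(E);cc.append(c)
        v=im.copy(); cv2.ellipse(v,E,(0,0,255),1); x,y=u[j]; out.append(v[y-60:y+60,x-60:x+60])
    P,err=cross(cc[0],e[0][0],cc[1],e[1][0]); f=278.6
    print(k,P.round(4),"err",round(err,4),[np.round(E[0]+E[1],1).tolist() for E in e])
M=np.vstack([np.hstack(out[0::2]),np.hstack(out[1::2])])
cv2.imwrite("pics/m2.png",cv2.resize(M,(800,320),interpolation=cv2.INTER_NEAREST))
E
```

```text
bin [ 0.4839 -0.4168  0.0082] err 0.0001 [[275.6, 201.1, 42.6, 46.9], [231.0, 202.3, 42.9, 47.0]]
cas [ 0.6097 -0.1562  0.1153] err 0.0017 [[292.9, 210.2, 81.9, 89.4], [226.3, 213.2, 60.2, 62.5]]
cov [ 0.5247 -0.1264  0.0162] err 0.0 [[272.9, 203.1, 52.8, 54.8], [228.7, 204.5, 53.0, 54.9]]
imp [ 0.4375 -0.1744  0.057 ] err 0.0 [[276.7, 218.3, 12.1, 12.7], [226.1, 219.3, 12.3, 13.0]]
ring [ 0.4468 -0.0505  0.0075] err 0.001 [[272.7, 200.7, 47.3, 49.4], [228.7, 200.9, 45.2, 48.6]]
```

View pics/m2.png

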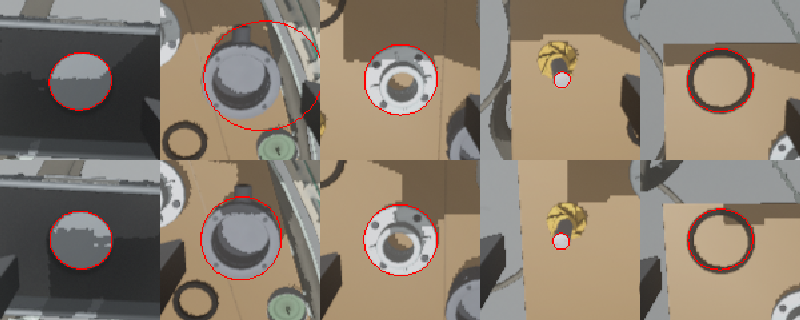

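The fits are good except for the casing in view 0, where the mask merged with the background. I'll refit the casing with a tighter mask, ignoring the stub side, and then grasp it if the fit is consistent.

```bash
cat >> fit.py <<'E'
def casfit(im,ctr):
    S,V=masks(im); m=((S<75)*255).astype(np.uint8); k=np.zeros_like(m); cv2.circle(k,ctr,36,255,-1); m&=k
    m=cv2.morphologyEx(m,cv2.MORPH_CLOSE,np.ones((5,5))); b=max(cv2.findContours(m,0,1)[0],key=cv2.contourArea)[:,0]
    for _ in range(4):
        d=b-np.array(ctr); r=np.hypot(*d.T); a=np.degrees(np.arctan2(d[:,0],-d[:,1]))
        ok=(abs(a)>50)&(r<34.5)&(r>25); E=cv2.fitEllipseDirect(b[ok].astype(np.float32).reshape(-1,1,2))
    return E,ok.sum()
E
python3 - <<'E'
from fit import *
U=[(216+60,157+59),(166+60,158+59)]
e=[];cc=[]
for j in (0,1):
    c,im=load("cas%d"%j); E,n=casfit(im,U[j]); e.append(E);cc.append(c); print(np.round(E[0]+E[1],1),n)
P,err=cross(cc[0],e[0][0],cc[1],e[1][0]); print(P,err,[onplane(cc[j],e[j][0],.0505).round(4) for j in(0,1)])
for k,z,u in (("bin",.0115,[(275.6,201.1),(231.,202.3)]),("cov",.0185,[(272.9,203.1),(228.7,204.5)]),("ring",.0085,[(272.7,200.7),(228.7,200.9)])):
    print(k,[onplane(load(k+str(j))[0],u[j],z).round(4) for j in(0,1)])
E
```

```text
[277.8 210.9  62.1  65.5] 99
[226.3 214.   59.   60.8] 118
[ 0.59786929 -0.17562222  0.05340279] 0.002521578510182605 [array([ 0.5981, -0.1753,  0.0505]), array([ 0.597 , -0.1778,  0.0505])]
bin [array([ 0.4829, -0.4169,  0.0115]), array([ 0.4829, -0.4164,  0.0115])]
cov [array([ 0.5246, -0.1257,  0.0185]), array([ 0.525 , -0.1258,  0.0185])]
ring [array([ 0.4468, -0.0508,  0.0085]), array([ 0.447 , -0.0497,  0.0085])]
```

```bash
python3 - <<'E'
from h import *
bot.grip(.084,40); p=[.5972,-.1772]
bot.reach([*p,.13],q(-15)); bot.movel([*p,.0265],feed=.12)
f0=bot.read_state()["ft_force"]; bot.grip(.05,40); s=bot.read_state(); print(s["gripper_width"],s["gripper_force"],f0.round(2))
bot.movel([*p,.19],feed=.15); s=bot.read_state(); print(s["gripper_width"],s["ft_force"].round(2),s["ft_torque"].round(3),s["time"])
b=[.483,-.4167]
bot.reach([*b,.19],q(-100)); bot.hold(.2)
c,im=shot("wrist","held1"); shot("scene","s1")
cv2.imwrite("pics/held1c.png",im); print(bot.read_state()["ee_pos"],bot.read_state()["time"])
E
```

```text
0.06377365450915633 40.00163755612448 [0.4  1.07 0.17]
0.0636381672851514 [-0.56 -0.34 -6.26] [-0.042  0.092  0.009] 15.8417
[ 0.48374044 -0.41572502  0.19005087] 17.175
```

View pics/held1.png

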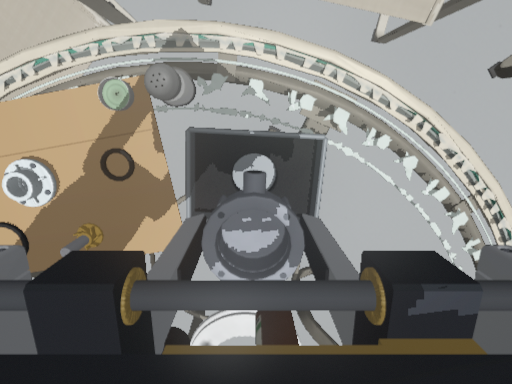

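The casing is held between the fingers with its flange centred near (254,240) and its stub pointing up. The bin's pocket shows at (254,174). I'll check the offset and then lower it.

```bash
python3 - <<'E'
from h import *
c,im=load("held1")
print(onplane(c,(254,240),.214)[:2], onplane(c,(254,174),.0115)[:2], pix(c,(.4837,-.4157,.214)))
s=bot.read_state(); f0=s["ft_force"][2]
bot.movel([.483,-.4167,.05],feed=.12); print(bot.read_state()["ft_force"].round(2))
z=.05
while z>.026:
    z-=.002; bot.movel([.483,-.4167,z],feed=.04); f=bot.read_state()["ft_force"]
    if f[2]-f0>3: break
print(z,f.round(2),f0,bot.read_state()["ee_pos"])
E
```

```text
[ 0.48489153 -0.41662554] [ 0.48552657 -0.41716746] [252.82422374 242.04252245]
[ 0.49  0.2  -6.14]
0.041999999999999996 [ 1.79  1.41 -1.21] -6.349422348462331 [ 0.48399141 -0.41702098  0.04299318]
```

```bash
python3 - <<'E'
from h import *
bot.movel([.483,-.4167,.046],feed=.05); bot.hold(.2)
c,im=shot("wrist","c2"); t,it=shot("top","t2")
a=cv2.resize(im[120:320,130:380],(750,600),interpolation=cv2.INTER_CUBIC); cv2.imwrite("pics/c2c.png",a)
s=load("s1")[1]; sc=bot.camera_params("scene"); u=pix(sc,(.483,-.417,.19)).astype(int)
b=cv2.resize(s[u[1]-60:u[1]+60,u[0]-70:u[0]+70],(560,480),interpolation=cv2.INTER_CUBIC); 
M=np.hstack([cv2.resize(im[120:320,130:380],(430,344)),cv2.resize(b,(370,317),)[0:317]] if 0 else [cv2.resize(im[120:320,130:380],(430,344)),cv2.copyMakeBorder(cv2.resize(b,(370,317)),0,27,0,0,0)])
cv2.imwrite("pics/m3.png",M); print(bot.read_state()["ft_force"])
E
```

```text
[ 0.30131808  0.7428835  -5.99004727]
```

View pics/m3.png

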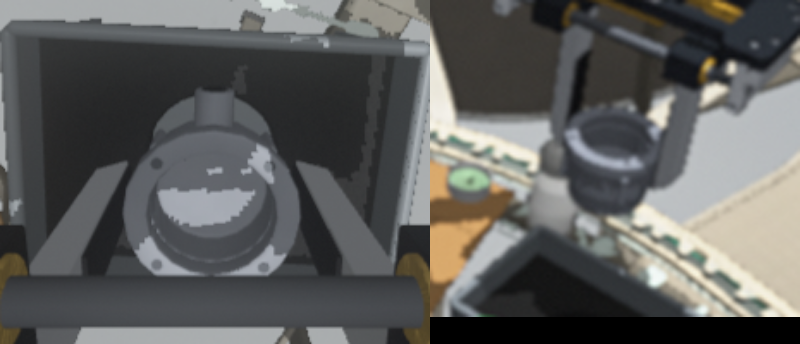

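The wrist view shows the casing roughly upright and centred left to right in the bin, so the error is probably along x. I'll cross-check the bin's centre from its rim corners.

```bash
python3 - <<'E'
from h import *
t=bot.camera_params("top")
P=[onplane(t,u,.045)[:2] for u in ((330,180),(404,192),(393,247),(322,233))]; print(np.round(P,4).tolist(),np.mean(P,0))
w,_=load("w3")
P=[onplane(w,np.array(u)*.64,.045)[:2] for u in ((262,255),(428,292),(405,403))]; print(np.round(P,4).tolist(),(P[0]+P[2])/2)
# pocket in top view by mask
for n in ("top0",):
    im=cv2.imread("pics/top0.png"); E,b=blob(im,cv2.cvtColor(im,cv2.COLOR_BGR2GRAY)>75,(358,212),18,3); print(E,[onplane(t,E[0],z).round(4) for z in(.004,.019)])
im=load("w3")[1]; E,b=blob(im,cv2.cvtColor(im,cv2.COLOR_BGR2GRAY)>75,(337*.64,325*.64),26,3); print(E,onplane(w,E[0],.0115))
c,im=load("held1")  # pocket from other side, partly hidden
print(pix(c,(.483,-.417,.0115)),pix(c,(.488,-.417,.0115)))
print([pix(c,(x,-.417,.0115)).round(1) for x in (.483+.029,.488+.029)], bot.read_state()["ee_pos"])
E
```

```text
[[0.5539, -0.349], [0.5288, -0.5082], [0.4115, -0.4823], [0.441, -0.331]] [ 0.48378996 -0.41763166]
[[0.4083, -0.476], [0.4423, -0.328], [0.5532, -0.3483]] [ 0.4807526  -0.41210965]
((357.8273620605469, 212.45497131347656), (25.493450164794922, 27.3333683013916), 179.17636108398438) [array([ 0.4861, -0.4191,  0.004 ]), array([ 0.4856, -0.4151,  0.019 ])]
((215.2952880859375, 207.3283233642578), (32.480838775634766, 35.38756561279297), 114.1661148071289) [ 0.483407   -0.41672703  0.0115    ]
[254.20361346 175.8931897 ] [253.54937904 172.18323496]
[array([250.3, 154. ]), array([249.7, 150.2])] [ 0.4826663  -0.4165341   0.04557116]
```

The pocket is at about (0.484, -0.417) by every estimate, so the foot must be offset or slightly tilted in the grasp. I'll do a gentle search with force checks.

```bash
python3 - <<'E'
from h import *
f0=-6.1; done=False
for dx,dy in ((.003,0),(.005,0),(.004,.003),(.004,-.003),(0,.003),(0,-.003),(-.003,0),(-.003,.003),(-.003,-.003),(.006,.003),(.006,-.003)):
    x,y=.4835+dx,-.4167+dy
    bot.movel([x,y,.0465],feed=.05); z=.0465
    while z>.027:
        z-=.0025; bot.movel([x,y,z],feed=.05); f=bot.read_state()["ft_force"]
        if f[2]-f0>4: break
    print(dx,dy,round(z,4),f.round(2))
    if z<.036: break
print(bot.read_state()["time"],bot.read_state()["ee_pos"])
E
```

```text
0.003 0 0.0265 [-3.88  3.55  5.05]
22.2917 [ 0.48645047 -0.41674956  0.02872832]
```

It dropped into the pocket, with the tip at 0.0287 as expected. Next I'll release, retract and measure the seated casing.

```bash
python3 - <<'E'
from h import *
bot.grip(.084); bot.hold(.2); bot.movel([.4865,-.4167,.17],feed=.15)
for j,o in enumerate((-.03,.03)):
    bot.reach([.4865+.02,-.4167+o,.17],q(-100)); bot.hold(.2); shot("wrist","cb%d"%j)
c,im0=load("cb0");c1,im1=load("cb1")
cr=[]
for cc,im in((c,im0),(c1,im1)):
    u=pix(cc,(.4865,-.4167,.052)).round().astype(int); print(u); cr.append(cv2.resize(im[u[1]-60:u[1]+60,u[0]-60:u[0]+60],(400,400),interpolation=cv2.INTER_CUBIC))
cv2.imwrite("pics/m4.png",np.hstack(cr)); print(bot.read_state()["time"])
E
```

```text
[230 208]
[282 199]
25.25
```

View pics/m4.png

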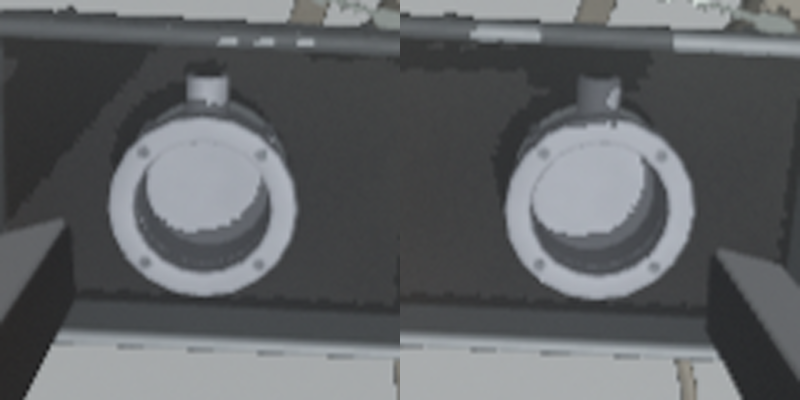

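The casing is seated upright. The flange centres are at crop (202,207) and (600,210), which is full-image (230.7,210) and (281.9,202.2). Next is the impeller.

```bash
python3 - <<'E'
from h import *
c0,_=load("cb0");c1,_=load("cb1");u0,u1=(230.6,209.8),(281.7,202.1)
P,err=cross(c0,u0,c1,u1); A=[onplane(c,u,.052)[:2] for c,u in((c0,u0),(c1,u1))]; print(P,err,A)
C=np.mean(A,0); np.save("C.npy",C); print("casing",C)
bot.grip(.06,20); p=[.4375,-.1746]
bot.reach([*p,.16],q(-100)); bot.movel([*p,.038],feed=.12); print(bot.read_state()["ft_force"].round(2))
bot.grip(.008,20); s=bot.read_state(); print(s["gripper_width"],s["gripper_force"])
bot.movel([*p,.16],feed=.15); bot.reach([*C,.16],q(-100)); bot.hold(.2); shot("wrist","held2"); s=bot.read_state(); f0=s["ft_force"]; print(f0.round(2),s["gripper_width"],s["time"])
cv2.imwrite("pics/held2c.png",load("held2")[1][130:330,130:380])
E
```

```text
[ 0.48283442 -0.41646867  0.05026422] 0.0007125291793106479 [array([ 0.48375383, -0.41673649]), array([ 0.48301001, -0.41637944])]
casing [ 0.48338192 -0.41655796]
[-0.55  0.68 -0.02]
0.013411778587940426 19.998715817928314
[-0.15  0.04 -1.54] 0.01312530280466722 30.8583
```

View pics/held2c.png

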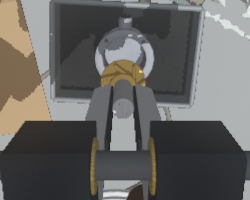

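The impeller is held upright by its shaft, above the casing. Now I'll lower it with force checks.

```bash
python3 - <<'E'
from h import *
C=np.load("C.npy"); f0=-1.54
bot.movel([*C,.09],feed=.15); z=.09
while z>.0575:
    z-=.0025; bot.movel([*C,z],feed=.06); f=bot.read_state()["ft_force"]
    if f[2]-f0>3: break
s=bot.read_state(); print(z,f.round(2),s["ee_pos"],s["gripper_width"])
if z<.0625:
    bot.grip(.04); bot.hold(.2); bot.movel([*C,.17],feed=.2)
    for j,o in enumerate((-.03,.03)):
        bot.reach([C[0]+.02,C[1]+o,.17],q(-100)); bot.hold(.2); shot("wrist","ib%d"%j)
    cr=[]
    for j in(0,1):
        cc,im=load("ib%d"%j); u=pix(cc,(*C,.052)).round().astype(int); print(u); cr.append(cv2.resize(im[u[1]-60:u[1]+60,u[0]-60:u[0]+60],(400,400),interpolation=cv2.INTER_CUBIC))
    cv2.imwrite("pics/m5.png",np.hstack(cr)); print(bot.read_state()["time"])
E
```

```text
0.05749999999999997 [-3.08  2.66  6.29] [ 0.48371962 -0.41673937  0.05943353] 0.013606073158996018
[230 207]
[282 199]
37.3667
```

View pics/m5.png

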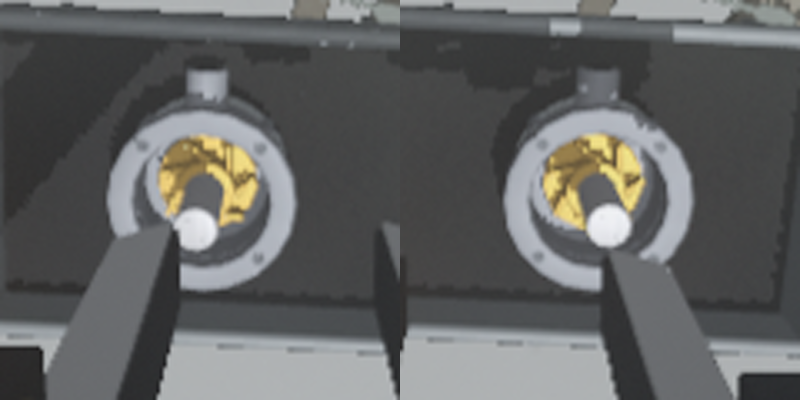

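The impeller is seated: the tip height of 0.0594 matches, and the shaft top is at crop (196,228) and (608,225). Next is the seal ring.

```bash
python3 - <<'E'
from h import *
c0,_=load("ib0");c1,_=load("ib1")
print("shaft",*cross(c0,(228.5,215.1),c1,(284.1,206.2)),"flange",*cross(c0,(230.2,206.4),c1,(281.1,198.7)))
A=np.array([onplane(c,u,.052)[:2] for c,u in((c0,(230.2,206.4)),(c1,(281.1,198.7)))]); print(A)
C=np.load("C.npy")*.4+A.mean(0)*.6; np.save("C2.npy",C); print(C)
bot.grip(.078,10); p=[.4469,-.0502]
bot.reach([*p,.08],q(-100)); bot.movel([*p,.004],feed=.1); print(bot.read_state()["ft_force"].round(2),bot.read_state()["ee_pos"])
bot.grip(.05,10); s=bot.read_state(); print(s["gripper_width"],s["gripper_force"])
bot.movel([*p,.14],feed=.15); bot.reach([*C,.14],q(-100)); bot.movel([*C,.09],feed=.1); bot.hold(.3); _,im=shot("wrist","held3"); s=bot.read_state(); print(s["ft_force"].round(2),s["gripper_width"],s["time"],s["ee_pos"])
cv2.imwrite("pics/held3c.png",cv2.resize(im[150:300,155:355],(800,600),interpolation=cv2.INTER_CUBIC))
E
```

```text
shaft [ 0.48296724 -0.41670283  0.07660971] 0.00010824015306613729 flange [ 0.48335633 -0.41631888  0.04915634] 0.000593466526686895
[[ 0.48452348 -0.41673945]
 [ 0.48390767 -0.41617178]]
[ 0.48388211 -0.41649656]
[-0.49 -0.39 -0.65] [ 0.44728354 -0.05048908  0.00404601]
0.06157761198633696 10.000154078006744
[-0.42 -0.28 -0.73] 0.06211832140976668 44.1917 [ 0.48412999 -0.41685323  0.09064387]
```

View pics/held3c.png

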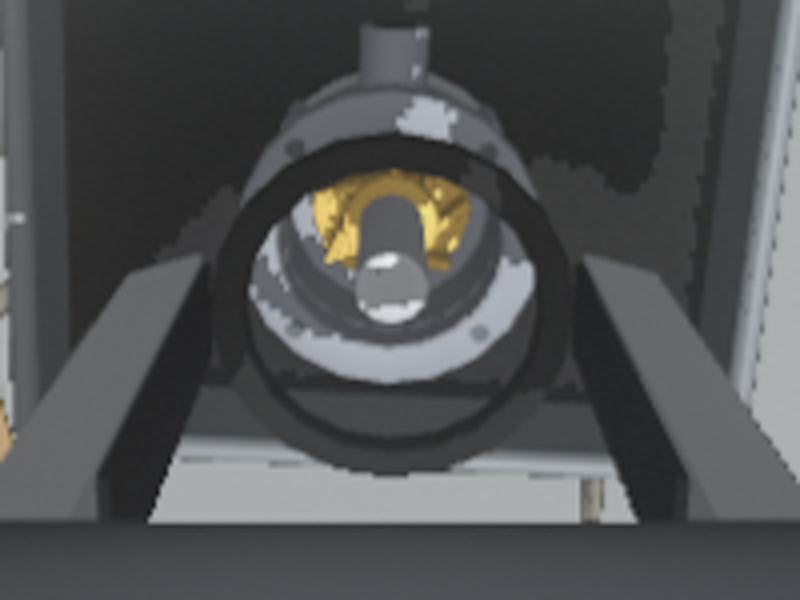

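The ring is held flat; its outer edge spans crop columns 212–572, with its lowest visible edge at row 475. I'll compare that with the outline predicted for a ring centred on the TCP.

```bash
python3 - <<'E'
from h import *
c,im=load("held3"); T=np.array([.48413,-.41685])
a=np.linspace(0,2*np.pi,181)
for n,r,z,off in (("outer top",.031,.0957,0),("outer bot",.031,.0897,0),("inner top",.025,.0957,0),("outer top +1mm x",.031,.0957,.001),("flange",.032,.052,None)):
    q0=np.load("C2.npy") if off is None else T+[off,0]
    P=np.array([(pix(c,(q0[0]+r*np.cos(t),q0[1]+r*np.sin(t),z))-[155,150])*4+1.5 for t in a]); print(n,P.min(0).round(),P.max(0).round())
P=(pix(c,(*np.load("C2.npy"),.080))-[155,150])*4; print("shaft pred",P)
E
```

```text
outer top [205. 140.] [576. 486.]
outer bot [211. 131.] [570. 469.]
inner top [241. 176.] [540. 455.]
outer top +1mm x [204. 134.] [575. 481.]
flange [234.  86.] [545. 383.]
shaft pred [387.41665041 286.83232501]
```

The ring is centred on the TCP to about 0.5 mm. Now I'll lower and release it, then look.

```bash
python3 - <<'E'
from h import *
C=np.load("C2.npy"); f0=bot.read_state()["ft_force"][2]
e=bot.read_state()["ee_pos"]; K=C+(C-e[:2]); 
bot.movel([*K,.058],feed=.08); z=.058
while z>.0523:
    z-=.0008; bot.movel([*K,z],feed=.03); f=bot.read_state()["ft_force"]
    if f[2]-f0>1.2: break
s=bot.read_state(); print(z,f.round(2),f0,s["ee_pos"],s["gripper_width"])
bot.grip(.074); bot.hold(.3); bot.movel([*K,.17],feed=.15)
for j,o in enumerate((-.03,.03)):
    bot.reach([C[0]+.02,C[1]+o,.17],q(-100)); bot.hold(.2); shot("wrist","rb%d"%j)
cr=[]
for j in(0,1):
    cc,im=load("rb%d"%j); u=pix(cc,(*C,.055)).round().astype(int); print(u); cr.append(cv2.resize(im[u[1]-60:u[1]+60,u[0]-60:u[0]+60],(400,400),interpolation=cv2.INTER_CUBIC))
cv2.imwrite("pics/m6.png",np.hstack(cr)); print(bot.read_state()["time"])
E
```

```text
0.05319999999999999 [-1.79  1.36  3.25] -0.7303283669267989 [ 0.48368601 -0.41616971  0.05379402] 0.06236932631497272
[230 208]
[282 200]
49.0167
```

View pics/m6.png

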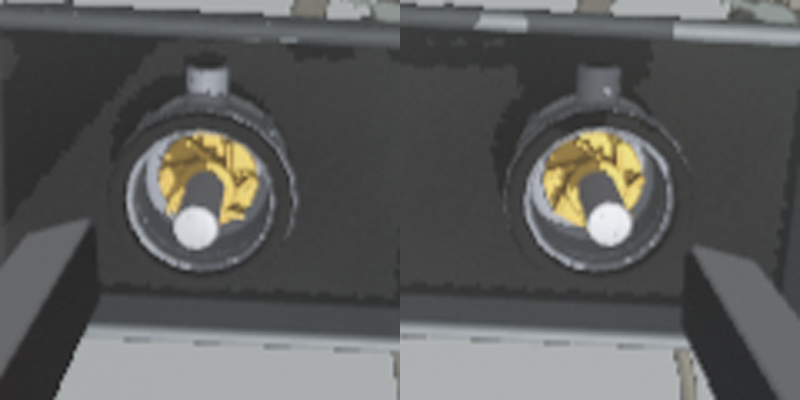

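The ring lies flat on the rim, concentric to about 1 mm, with the shaft through its middle at crop (195,227) and (609,223). Last is the cover.

```bash
python3 - <<'E'
from h import *
C=np.load("C2.npy")
bot.grip(.060,25); p=[.5248,-.1258]
bot.reach([*p,.10],q(-90)); bot.movel([*p,.0235],feed=.1); print(bot.read_state()["ft_force"].round(2),bot.read_state()["ee_pos"])
bot.grip(.025,25); s=bot.read_state(); print(s["gripper_width"],s["gripper_force"])
bot.movel([*p,.17],feed=.15); bot.reach([*C,.17],q(-90)); bot.movel([*C,.125],feed=.1); bot.hold(.3); _,im=shot("wrist","held4"); s=bot.read_state(); print(s["ft_force"].round(2),s["gripper_width"],s["time"],s["ee_pos"])
cv2.imwrite("pics/held4c.png",cv2.resize(im[150:300,155:355],(800,600),interpolation=cv2.INTER_CUBIC))
c,_=load("held4"); e=s["ee_pos"]; a=np.linspace(0,6.28,181)
for n,r,z in (("boss top",.019,e[2]+.013),("bore top",.013,e[2]+.013),("plate top",.032,e[2]-.005)):
    P=np.array([(pix(c,(e[0]+r*np.cos(t),e[1]+r*np.sin(t),z))-[155,150])*4+1.5 for t in a]); print(n,P.min(0).round(),P.max(0).round())
E
```

```text
[ 0.82  0.2  -0.07] [ 0.52543116 -0.12614918  0.02403271]
0.03680151097108332 25.000621983781457
[ 0.08 -0.75 -2.63] 0.03714724058799918 55.125 [ 0.48412898 -0.41688022  0.12567478]
boss top [272. 226.] [509. 446.]
bore top [309. 262.] [471. 413.]
plate top [209. 120.] [572. 462.]
```

View pics/held4c.png

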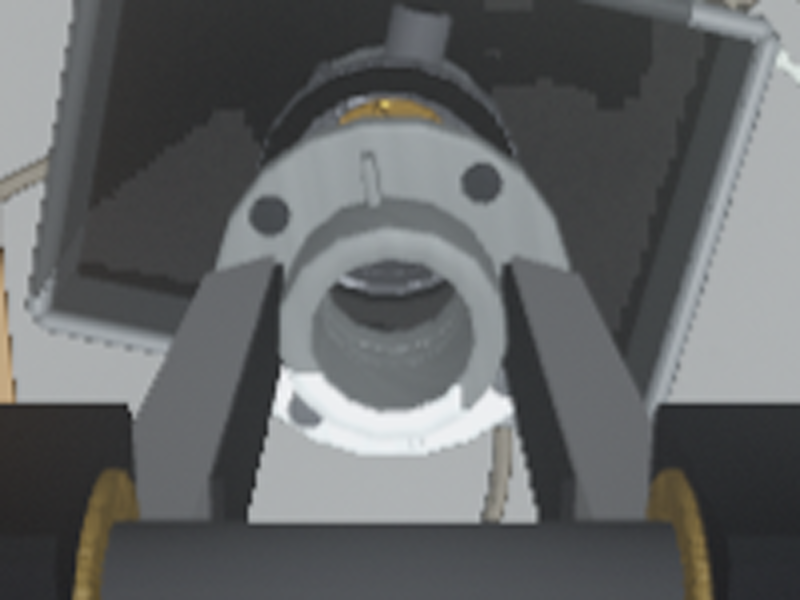

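The held cover is level and centred to within 0.5 mm: the boss centre is at (391,334) against (390,336) predicted. Now I'll lower it.

```bash
python3 - <<'E'
from h import *
C=np.load("C2.npy"); s=bot.read_state(); f0=s["ft_force"][2]; K=C+(C-s["ee_pos"][:2])
bot.movel([*K,.085],feed=.08); z=.085
print(bot.read_state()["ft_force"].round(2))
while z>.0685:
    z-=.0015; bot.movel([*K,z],feed=.04); f=bot.read_state()["ft_force"]
    if f[2]-f0>2.5: break
s=bot.read_state(); print(z,f.round(2),f0,s["ee_pos"])
if z<.0745:
    bot.grip(.060); bot.hold(.3); bot.movel([*K,.17],feed=.15)
    for j,o in enumerate((-.03,.03)):
        bot.reach([C[0]+.02,C[1]+o,.19],q(-100)); bot.hold(.2); shot("wrist","vb%d"%j)
    cr=[]
    for j in(0,1):
        cc,im=load("vb%d"%j); u=pix(cc,(*C,.065)).round().astype(int); print(u); cr.append(cv2.resize(im[u[1]-60:u[1]+60,u[0]-60:u[0]+60],(400,400),interpolation=cv2.INTER_CUBIC))
    cv2.imwrite("pics/m7.png",np.hstack(cr)); print(bot.read_state()["time"])
E
```

```text
[-0.45 -0.75 -0.61]
0.06999999999999999 [-1.76  1.91  5.92] -2.6346261294967834 [ 0.48390098 -0.41638591  0.07162391]
[231 205]
[281 197]
61.1
```

View pics/m7.png

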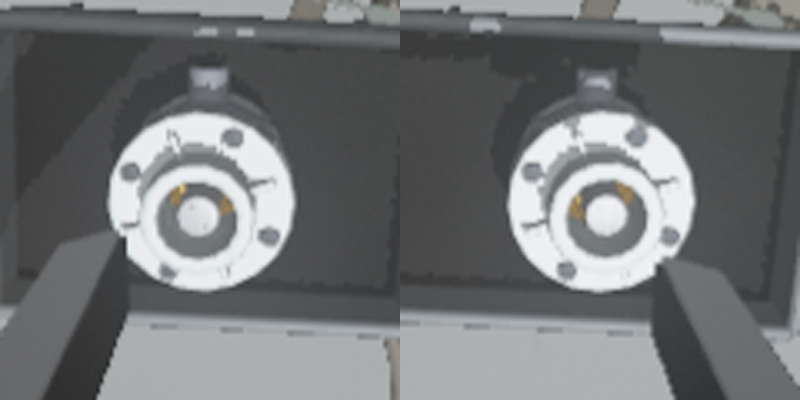

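The cover sits level and concentric, with the shaft in its bore at crop (197,214) and (606,213). Its seat height of 0.050 matches.

```bash
python3 -c "
from station import bot
print(bot.hand_in())"
```

```text
the job is handed in; nothing more can be done
None
```

The pump head is packed in the order asked (casing, impeller, seal ring, cover), the smaller ring was left alone, and the job was handed in at about 61 s of the 122 s allowed; no verdict was returned.

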